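# Put the luthier's tools back in their fitted trays

### The job

Clear up the violin maker's bench: put the sharpening stone, the small finger plane, the round brass clamping weight and the mallet each into the one wooden tray whose recess is cut to its outline (the mallet with its handle along the narrow arm of the T). Each must lie upright and flat on the floor of its own recess, inside the rim, released and at rest; the order is free.

Things in the scene. Friction and masses are not known exactly. Their poses are not given: they have to be found in the camera images.
- stone: Sharpening stone: a plain grey block, 110 mm long (its y), 44 mm wide (its x), 24 mm high, about 0.24 kg, loose. Origin: centre of its underside, z up. Grip it across the 44 mm width. End for end it is the same.
- plane: Small brass finger plane: body 76 mm long (its y), 30 mm wide (its x), 24 mm high with parallel upright sides, on top a wooden wedge and a steel iron reaching about 45 mm high; about 0.28 kg, loose, standing on its sole. Origin: centre of its underside, z up. Grip it across the 30 mm width at mid length. It may lie either way round in its tray.
- weight: Round brass clamping weight: a disc 56 mm across and 14 mm high with an upright round handle in the middle, 24 mm across from 14 to about 40 mm height and 28 mm across from about 43 mm to the top at 50 mm; about 0.40 kg, loose. Origin: centre of its underside, z up. Grip it by the upright handle, above the disc.
- mallet: Small wooden mallet lying flat, 116 mm long along y; origin mid-length on the underside, z up. Head: a block from y = -58 to -24 mm, 56 mm wide along x, 32 mm high. Handle: a round bar 20 mm thick, axis 16 mm up, from y = -24 to +58 mm. 0.21 kg, centre of mass near y = -33 mm, loose. Grip the head across its 56 mm width.
- tray_stone: Tray for the sharpening stone: 76 mm (x) by 142 mm (y) outside, one rectangular recess 58 mm (x) by 124 mm (y), the larger of the two rectangular ones. Dark wood, fixed; recess floor 4 mm and rim top 10 mm above the underside; 7 mm play all round. Origin: centre of its underside, z up.
- tray_plane: Tray for the finger plane: 62 mm (x) by 108 mm (y) outside, one rectangular recess 44 mm (x) by 90 mm (y), the smaller of the two rectangular ones. Dark wood, fixed; recess floor 4 mm and rim top 10 mm above the underside; 7 mm play all round. Origin: centre of its underside, z up.
- tray_weight: Tray for the clamping weight: 92 mm square outside, one round recess 70 mm across, centred. Dark wood, fixed; recess floor 4 mm and rim top 10 mm above the underside; 7 mm play all round. Origin: centre of its underside, z up.
- tray_mallet: Tray for the mallet: 88 mm (x) by 148 mm (y) outside with a T-shaped recess: the wide part for the head 70 mm (x) from y = -65 to -17 mm, the narrow arm for the handle 34 mm (x) from y = -17 to +65 mm. Home: mallet's origin and y axis over the tray's, same way round. Dark wood, fixed; recess floor 4 mm and rim top 10 mm above the underside; 7 mm play all round. Origin: centre of its underside, z up.
Mind the look-alikes: they are no part of the job. What is shaped like the tray_stone but orange is not meant. Leave any purple look-alike of the plane alone.

How it is judged:
By the outcome, as a careful person would: the job done as asked, in the order asked, and still so for the second after the job is handed in, with the robot touching nothing.
It also fails if it takes over 106 s, if anything falls off the work surface, if the arm or the gripper's body presses on something with over 40 N, if the wrist force passes 120 N, or if a joint passes its speed limit or range.

### The arm

A 6-joint arm with a two-finger parallel gripper is mounted at the origin on the work surface. World frame = base frame: x ahead of the robot, y to its left, z up, the work surface at z = 0. Lengths are in mm, angles in degrees, forces in N, time in s.
With the tool pointing down it reaches from about 300 to 750 mm from the base axis. Payload 8.5 kg.
Tool frame: the origin (TCP) lies at the very end of the fingers, on their centre line; the grasp point (between the pads) lies grip_point_offset behind it (grip_point_offset is the distance from the TCP to the grasp point, in mm); z points along the fingers, y is the line along which they close (so a half turn about z gives the same grasp; the last joint's range is limited). The gripper opens to 85 mm and grips with 20 to 120 N. Pads are 22 mm wide; open, the fingers measure 114 mm over their backs; the gripper's body (76 mm by 85 mm) begins 54 mm behind the grasp point. The pads swing forward as they close: fully open they stand 13 mm farther back than shut.
Start: joints at [-79.486, 21.807, 74.336, -0, 83.858, -12.336], TCP at [213.565, -506.824, 231.322] pointing down, gripper open.
Joint ranges: [-178.18, 178.18], [-50.72, 133.34], [12.68, 142.11], [-81.47, 261.47], [9.98, 163.14], [-165.26, 165.26]. Speed limits (degrees/s): [136.94, 136.94, 180, 180, 180, 180].

### API

Orientations are given as a 3x3 rotation matrix whose columns are the frame's x, y, z axes.
In Python, from bench import read_state, capture, camera_info, close_job, grip_point_offset gives the robot as it stands. The module is installed in compiled form; this text tells all that it offers.
- The arm moves only by the tool move_arm, never from a script. Its argument "plan" is a list of rows, each an object of numbers: "dx", "dy", "dz": the shift along the tool's x, y, z scaled (see below); "rx", "ry", "rz": the turn, a rotation vector about the tool's x, y, z scaled (see below); "claw": the gripper command: -1 is shut, 1 is fully open, values between are in proportion. In form: [{"dx": .., "dy": .., "dz": .., "rx": .., "ry": .., "rz": .., "claw": ..}, ...]. A call has 1 to 20 rows; each row is the pose to reach, as a shift and turn from the pose commanded when the call began, along the tool's axes at that moment, turning the shorter way round; what a row does not reach only later rows make up. The controller multiplies each number of a shift by 0.5 m and each number of a turn by pi rad. A row lasts 1/8 s, in which the tool goes at most 62.5 mm and 10.7 degrees, less where a joint would pass 70% of its speed; a pose out of reach is approached as far as the arm can. A call with a number of a shift or a turn outside -1 to 1 is refused whole. A call with a gripper value outside its range is refused whole. The fingers move at their own pace and stop on an object; the grip force is fixed at half the most. Time passes only in rows, so rows that repeat a pose let the fingers close. It gives the time, the measured TCP pose, the force, the opening and the grip force at its end, in the units of the state.
- read_state(): the state, without advancing time (a new reading comes with each control period).
- capture(name): name is "scene" or "top"; returns the picture (480x640x3 uint8, red, green, blue); there is no depth.
- camera_info(name): a dict with "fov_y" (degrees; the focal length in pixels is half the picture's height over the tangent of half this angle, whatever the lens; pixels are square), "cx", "cy" (the principal point, pixels), "extrinsics" (4x4, takes a point from world to camera coordinates). Camera axes: x right, y down, z forward; pixel columns grow to the right and rows downward; lengths in mm; the calibration is good to about 2 mm. A picture is of the moment at which its call begins. camera_info takes no time and is no camera call.
- close_job(): hands the job in; it is judged then, once.
The state is a dict: "t": time; "qpos": joint angles; "qd": joint speeds; "tau": joint torques, N m; "position": TCP position; "tcp_rot": TCP orientation; "contact_force": force on the tool from outside, world axes, zero at the start; "wrist_torque": the same for the moment, N m; "width": opening from 0.0 (shut) to 1.0 (fully open); "grip_force": force on a finger pad.
Only numpy, scipy, OpenCV 4.12 (cv2) and the standard library are available. Lean on these libraries where they do the work, as an engineer would, in place of code of your own. Each camera call takes 0.05 s, during which the arm holds its last target. There are 200 camera calls.

## Working session

There is one attempt and no reset: what is moved stays moved. The work goes in short steps, Python scripts to look and compute and a tool call to move; the robot and the scene stay as the last step left them, time stands still between calls to the robot, and variables do not carry over. Pictures are saved under pics/ and viewed, at most 14 in all, crops included, and the job is handed in when it is done.

Besides the shell and the picture viewer there is one more tool, called as name(argument=value, ...), one argument or row to a line, values as JSON. move_arm: Moves the arm, as the interface text tells. Shifts and turns lie within -1 to 1; 1 stands for 0.5 m of shift or pi rad of turn. Its arguments: {"type":"object","properties":{"plan":{"type":"array"}},"required":["plan"]}

```bash
mkdir -p pics; cat > h.py <<'E'
import numpy as np, cv2
from bench import *
def K(n):
    c=camera_info(n); f=240/np.tan(np.radians(c['fov_y']/2)); return c,f,np.array(c['extrinsics'])
def ray(n,px,z):
    c,f,E=K(n); px=np.atleast_2d(np.array(px,float))
    d=np.c_[(px[:,0]-c['cx'])/f,(px[:,1]-c['cy'])/f,np.ones(len(px))]@E[:3,:3]
    o=-E[:3,:3].T@E[:3,3]
    return o+d*((z-o[2])/d[:,2])[:,None]
def proj(n,P):
    c,f,E=K(n); p=np.atleast_2d(P)@E[:3,:3].T+E[:3,3]
    return np.c_[f*p[:,0]/p[:,2]+c['cx'],f*p[:,1]/p[:,2]+c['cy']]
def snap(n,fn):
    im=capture(n); cv2.imwrite('pics/'+fn,im[:,:,::-1]); return im
E
python3 - <<'E'
from h import *
for n in('top','scene'):
    snap(n,n+'0.png'); print(camera_info(n))
s=read_state(); print(s, grip_point_offset)
E
```

```text
{'fov_y': 45.04173677692151, 'cx': 325.2246018321719, 'cy': 246.20323975090255, 'extrinsics': array([[ 9.55967500e-02, -9.95412936e-01,  3.78801890e-03,
        -4.36268524e+01],
       [-9.75448622e-01, -9.44365368e-02, -1.98951567e-01,
         4.43684986e+02],
       [ 1.98396691e-01,  1.53241054e-02, -9.80002002e-01,
         1.34328583e+03],
       [ 0.00000000e+00,  0.00000000e+00,  0.00000000e+00,
         1.00000000e+00]])}
{'fov_y': 56.39817723820104, 'cx': 322.8042714071217, 'cy': 242.50424309793388, 'extrinsics': array([[-6.14233820e-01,  7.89104459e-01, -5.56483383e-03,
         2.87469627e+02],
       [ 5.56763787e-01,  4.28362355e-01, -7.11702029e-01,
        -2.01055713e+02],
       [-5.59223479e-01, -4.40249754e-01, -7.02459432e-01,
         1.09694004e+03],
       [ 0.00000000e+00,  0.00000000e+00,  0.00000000e+00,
         1.00000000e+00]])}
{'t': 0.1, 'qpos': array([-7.94850932e+01,  2.18390307e+01,  7.43801242e+01, -2.12796700e-05,
        8.38583233e+01, -1.23343748e+01]), 'qd': array([-0.00039932, -0.08138741, -0.22970221,  0.04894728,  0.01309588,
        0.00293205]), 'tau': array([ 2.21041853e-03, -4.49218905e+01, -2.31656420e+01, -2.02745018e-04,
        3.68368273e-03, -2.32719081e-06]), 'position': array([ 213.53018427, -506.56961636,  230.75739229]), 'tcp_rot': array([[ 9.21529519e-01,  3.88308234e-01, -2.47136892e-04],
       [ 3.88308206e-01, -9.21528605e-01,  1.32947445e-03],
       [ 2.88502161e-04, -1.32111523e-03, -9.99999086e-01]]), 'contact_force': array([ 0.11866334,  0.34337214, -0.09545028]), 'wrist_torque': array([-0.02325039,  0.03042459,  0.01520236]), 'grip_force': 0.0, 'width': 1.001269329990947} 18.700000000000003
```

View pics/top0.png

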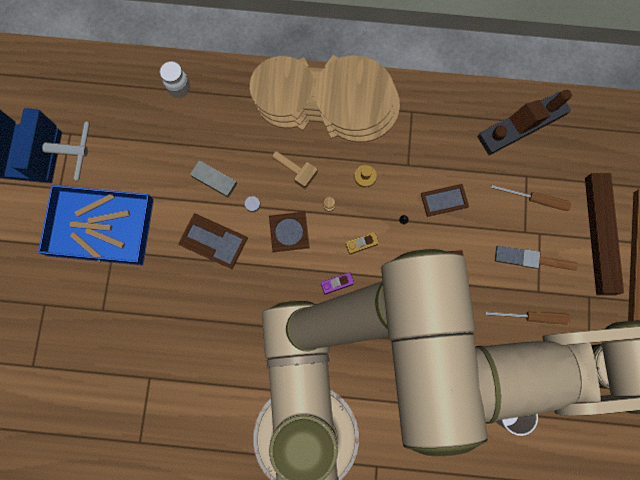

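View pics/scene0.png

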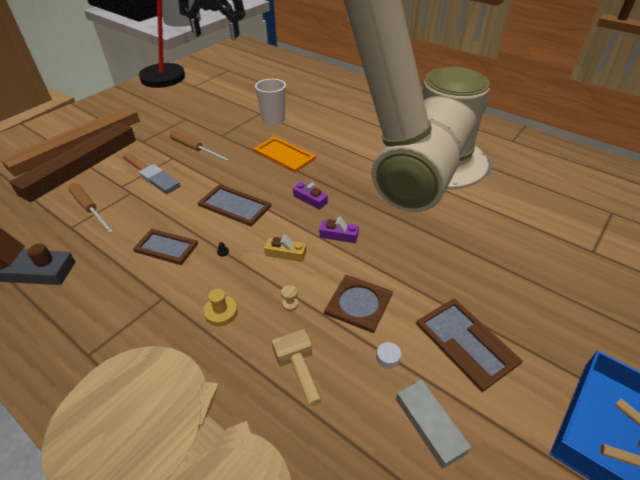

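Top candidates are stone (213,178), mallet (297,170), weight (366,176) and yellow plane (362,243); the purple ones at (337,283) are look-alikes. Trays are the T at (213,241), the round one at (289,232) and a rectangular one at (444,200). The other rectangular tray is hidden here but shows in the scene view at (234,204), with the orange look-alike at scene (285,153).

```bash
cat > m.py <<'E'
from h import *
def comps(n,im,lo,hi,amin=60):
    hsv=cv2.cvtColor(im,cv2.COLOR_RGB2HSV)
    m=cv2.inRange(hsv,np.array(lo),np.array(hi))
    cs,_=cv2.findContours(m,cv2.RETR_EXTERNAL,cv2.CHAIN_APPROX_NONE)
    return [c[:,0,:] for c in cs if cv2.contourArea(c)>amin]
def rect(n,c,z):
    w=ray(n,c,z)[:,:2].astype(np.float32); (cx,cy),(a,b),t=cv2.minAreaRect(w)
    if a<b: a,b,t=b,a,t+90   # t = direction of long side
    return np.round([cx,cy,a,b,(t+90)%180-90],1)
E
python3 - <<'E'
from m import *
for n in('top','scene'):
    c,f,E=K(n); print(n,-E[:3,:3].T@E[:3,3])
    im=cv2.imread(f'pics/{n}0.png')[:,:,::-1]
    hsv=cv2.cvtColor(im,cv2.COLOR_RGB2HSV)
    pts=[(213,178),(200,241),(289,232),(444,200),(362,243),(366,176),(308,172)] if n=='top' else [(432,420),(359,301),(166,246),(234,204),(285,250),(220,312),(292,348),(480,350)]
    for p in pts: print(p,hsv[p[1],p[0]],im[p[1],p[0]])
    for c in comps(n,im,(0,0,50),(179,75,255),80):
        m=c.mean(0).astype(int)
        print(m,cv2.contourArea(c),rect(n,c,7))
im=cv2.imread('pics/top0.png'); cv2.imwrite('pics/tc.png',cv2.resize(im[145:275,175:475],None,fx=2.6,fy=2.6,interpolation=cv2.INTER_CUBIC))
im=cv2.imread('pics/scene0.png'); cv2.imwrite('pics/sc.png',cv2.resize(im[170:470,120:520],None,fx=2,fy=2,interpolation=cv2.INTER_CUBIC))
E
```

```text
top [ 170.45902913  -22.1113134  1404.85988865]
(213, 178) [ 80  12 132] [126 132 130]
(200, 241) [111  47 103] [ 84  90 103]
(289, 232) [118  34 105] [ 91  92 105]
(444, 200) [114  37 104] [ 89  92 104]
(362, 243) [ 23  16 130] [130 128 122]
(366, 176) [ 18 155  94] [94 72 37]
(308, 172) [ 18 106 145] [145 121  85]
[302 452] 806.5 [-30.1   5.5  78.   75.2  38.8]
[624 366] 1632.5 [ 231.6 -732.4  129.9   85.7    5.5]
[571 374] 9478.5 [ 192.9 -604.5  390.7  214.   -74.7]
[506 314] 87.0 [ 329.3 -449.8  101.2    7.6  -88.8]
[360 381] 29632.5 [ 176.1 -122.2  580.5  476.5  -73.9]
[517 256] 657.0 [ 474.6 -472.7  106.2   45.2   85.1]
[215 241] 944.0 [441.5 278.  129.3  71.9  70.8]
[288 231] 569.0 [481.9  93.9  68.   67.1  50.3]
[251 203] 183.5 [544.2 193.7  39.2  37.5   6.8]
[444 199] 570.5 [ 601.1 -286.    90.2   45.   -71.6]
[213 178] 739.0 [601.3 298.  116.1  47.5  65.1]
[ 72 149] 610.5 [652.8 657.5 136.5 130.7  54.3]
[529 121] 981.5 [ 832.  -482.9  242.2   61.1  -56.2]
[174  79] 736.5 [860.2 435.6 108.9  63.8  39.4]
[332  30] 38221.0 [ 997.4   65.1 1723.4  259.8  -84.4]
scene [901.948730
[... 854 characters left out ...]
03] 861.0 [ 428.5 -275.5  121.8   56.   -80.8]
[159 178] 588.0 [ 471.5 -480.4  124.8   50.3   83.8]
[271 100] 1098.5 [  31.4 -538.9  284.7   92.6   41.3]
[631  58] 175.0 [-943.3  234.1  382.3   18.5    3.2]
[607  50] 208.0 [-962.1  151.   420.1   19.8    5.9]
[480  21] 138.5 [-964.8 -323.2  438.1   19.    19.4]
[461  17] 136.5 [-957.1 -403.5  438.    20.9   21.5]
[442  15] 110.0 [-933.5 -474.5  381.6   18.3   24.1]
[424  13] 95.5 [-908.4 -543.7  336.2   19.1   25.9]
[438 105] 16884.0 [-402.  -364.6 1383.4  680.2   56.3]
[255  20] 951.5 [ -425.7 -1044.5   517.9   126.4    43.7]
[191  28] 2657.5 [ -254.9 -1187.9   698.4   267.9    52.3]
[84 40] 10217.0 [   15.8 -1472.3  1164.    489.6    70.9]
```

View pics/tc.png

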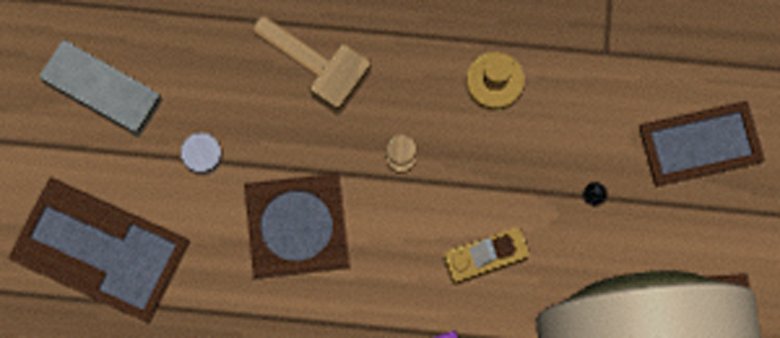

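View pics/sc.png

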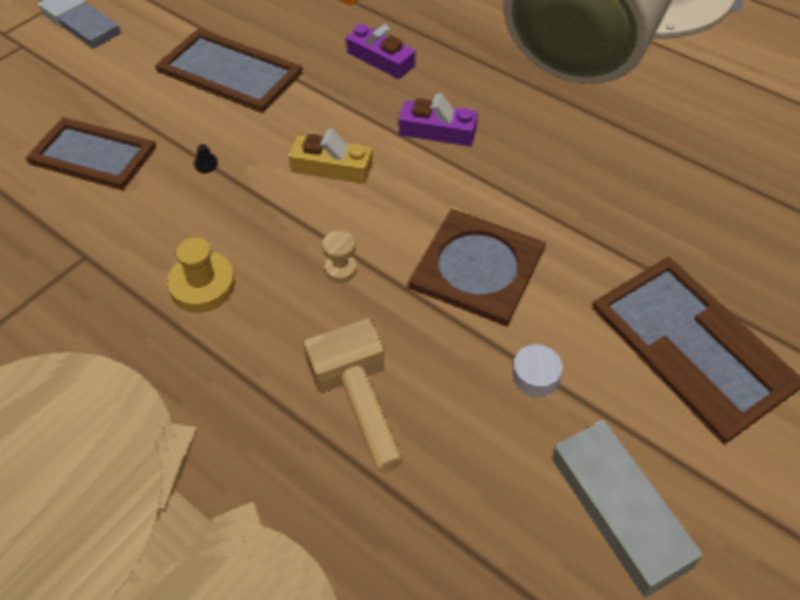

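The crops confirm the choice. The yellow plane is at top (362,243). tray_plane is the 89x43 recess at top (444,200), and tray_stone the 122x56 recess at scene (234,204). The brass weight is at top (366,176), the mallet at (297,170) and the stone at (213,178). Distractors are a wood knob (330,203), a white puck (252,204) and a black knob (404,219).

```bash
cat > q.py <<'E'
from m import *
def objs(n,im):
    for c in comps(n,im,(0,0,90),(100,40,255),300):
        r=rect(n,c,12)
        if 100<r[2]<130 and 30<r[3]<62: print('stone',r)
    for c in comps(n,im,(17,125,60),(32,255,255),60):
        print('yel',c.mean(0).round(),rect(n,c,7),rect(n,c,12))
    for c in comps(n,im,(14,70,110),(24,118,255),60):
        w=ray(n,c,16); r=rect(n,c,16)
        if 90<r[2]<150: print('mallet',c.mean(0).round(),r)
if __name__=='__main__':
    for n in('top','scene'):
        print(n);im=cv2.imread(f'pics/{n}0.png')[:,:,::-1].copy(); objs(n,im)
    # T tray: wide/narrow direction, mallet picks
    t=lambda *a:np.array(a)/2.6+[175,145]; s=lambda *a:np.array(a)/2+[120,170]
    print('mallet top head corners z32',ray('top',t([345,44],[370,66],[339,100],[312,88]),32).round(1)[:,:2], 'handle tip z16',ray('top',t([261,24]),16).round(1))
    print('scene head top z32',ray('scene',s([305,343],[373,321],[383,347],[315,373]),32).round(1)[:,:2],'tip',ray('scene',s([388,460]),20).round(1))
    print('weight knob top z50: top',ray('top',t([497,70]),50).round(1),'scene',ray('scene',s([194,249]),50).round(1))
E
python3 q.py
```

```text
top
stone [600.8 298.3 110.4  43.9  65.4]
yel [363. 242.] [471.1 -88.8  78.6  34.1 -65.7] [470.  -88.5  78.3  34.  -65.7]
yel [365. 176.] [644.9 -82.8  57.1  56.5 -41. ] [643.2 -82.6  56.9  56.3 -41. ]
mallet [105. 238.] [421.5 541.1  95.1  10.7  72.9]
mallet [ 90. 225.] [448.1 581.8  98.8  11.7  90. ]
mallet [108. 216.] [474.6 540.7  94.5  11.4 -73.2]
mallet [292. 166.] [657.7 106.1 127.   61.   60.9]
scene
stone [594.8 292.7 112.   44.3  65.4]
yel [299. 370.] [655.5  93.7 110.1  60.8  47.8] [657.5  95.7 109.2  60.3  47.8]
yel [219. 307.] [638.8 -91.1  81.1  60.5  34.1] [641.  -87.6  80.5  60.   34.1]
yel [285. 250.] [465.  -96.3  85.5  54.1 -65.1] [468.6 -92.7  84.9  53.7 -65.1]
yel [284. 152.] [ 211.1 -322.6  142.8   77.8   87.9] [ 216.7 -317.2  141.7   77.1   87.9]
mallet top head corners z32 [[657.6  63.4]
 [638.   37.3]
 [601.3  63.4]
 [610.7  90.2]] handle tip z16 [[675.8 147.8  16. ]]
scene head top z32 [[646.9  40.5]
 [598.9  69.4]
 [612.7  90.7]
 [661.8  64.3]] tip [[677.4 147.2  20. ]]
weight knob top z50: top [[639.5 -83.1  50. ]] scene [[643.9 -84.1  50. ]]
```

```bash
cat > go.py <<'E'
import sys
from h import *
from scipy.spatial.transform import Rotation as Ro
def go(*targets):
    s=read_state(); R=s['tcp_rot']; p=s['position']
    print('at',p.round(1),'yaw',round(np.degrees(np.arctan2(R[1,0],R[0,0])),1),'w',round(s['width'],2),'t',round(s['t'],1))
    for x,y,z,yaw in targets:
        a=np.radians(yaw); T=np.array([[np.cos(a),np.sin(a),0],[np.sin(a),-np.cos(a),0],[0,0,-1.]])
        d=R.T@(np.array([x,y,z])-p)/500; r=Ro.from_matrix(R.T@T).as_rotvec()/np.pi
        print((x,y,z,yaw),d.round(3),r.round(3),'rows',max(np.linalg.norm(d)*8,np.linalg.norm(r)*180/10.7).__round__(1))
if __name__=='__main__': go(*[tuple(map(float,a.split(','))) for a in sys.argv[1:]])
E
python3 go.py 470.5,-90,120,114.5 470.5,-90,7,114.5
```

```text
at [ 213.5 -506.6  230.8] yaw 22.8 w 1.0 t 0.1
(470.5, -90.0, 120.0, 114.5) [ 0.797 -0.568  0.222] [-0.    -0.    -0.509] rows 8.6
(470.5, -90.0, 7.0, 114.5) [ 0.797 -0.568  0.448] [-0.    -0.    -0.509] rows 8.6
```

move_arm(
  plan=[
    {"dx": 0.797,"dy": -0.568,"dz": 0.222,"rx": 0,"ry": 0,"rz": -0.509,"claw": 0.3},
    {"dx": 0.797,"dy": -0.568,"dz": 0.222,"rx": 0,"ry": 0,"rz": -0.509,"claw": 0.3},
    {"dx": 0.797,"dy": -0.568,"dz": 0.222,"rx": 0,"ry": 0,"rz": -0.509,"claw": 0.3},
    {"dx": 0.797,"dy": -0.568,"dz": 0.222,"rx": 0,"ry": 0,"rz": -0.509,"claw": 0.3},
    {"dx": 0.797,"dy": -0.568,"dz": 0.222,"rx": 0,"ry": 0,"rz": -0.509,"claw": 0.3},
    {"dx": 0.797,"dy": -0.568,"dz": 0.222,"rx": 0,"ry": 0,"rz": -0.509,"claw": 0.3},
    {"dx": 0.797,"dy": -0.568,"dz": 0.222,"rx": 0,"ry": 0,"rz": -0.509,"claw": 0.3},
    {"dx": 0.797,"dy": -0.568,"dz": 0.222,"rx": 0,"ry": 0,"rz": -0.509,"claw": 0.3},
    {"dx": 0.797,"dy": -0.568,"dz": 0.222,"rx": 0,"ry": 0,"rz": -0.509,"claw": 0.3},
    {"dx": 0.797,"dy": -0.568,"dz": 0.222,"rx": 0,"ry": 0,"rz": -0.509,"claw": 0.3},
    {"dx": 0.797,"dy": -0.568,"dz": 0.222,"rx": 0,"ry": 0,"rz": -0.509,"claw": 0.3},
    {"dx": 0.797,"dy": -0.568,"dz": 0.222,"rx": 0,"ry": 0,"rz": -0.509,"claw": 0.3},
    {"dx": 0.797,"dy": -0.568,"dz": 0.222,"rx": 0,"ry": 0,"rz": -0.509,"claw": 0.3},
    {"dx": 0.797,"dy": -0.568,"dz": 0.222,"rx": 0,"ry": 0,"rz": -0.509,"claw": 0.3},
  ],
)

```text
t: 1.85
position: [470.5, -90.6, 120.4]
tcp_rot: [[-0.413, 0.911, 0.0], [0.911, 0.413, -0.0], [-0.0, 0.0, -1.0]]
contact_force: [-0.6, -0.3, 0.4]
width: 0.651
grip_force: 0.0
```

```bash
python3 go.py 470.5,-90,60,114.5  470.5,-90,7,114.5; python3 -c "
from h import *
im=snap('scene','s1.png'); cv2.imwrite('pics/s1c.png',cv2.resize(im[120:320,150:420,::-1],None,fx=2.5,fy=2.5,interpolation=2))"
```

```text
at [470.5 -90.6 120.4] yaw 114.4 w 0.65 t 1.9
(470.5, -90.0, 60.0, 114.5) [0.001 0.001 0.121] [ 0.  0. -0.] rows 1.0
(470.5, -90.0, 7.0, 114.5) [0.001 0.001 0.227] [ 0.  0. -0.] rows 1.8
```

View pics/s1c.png

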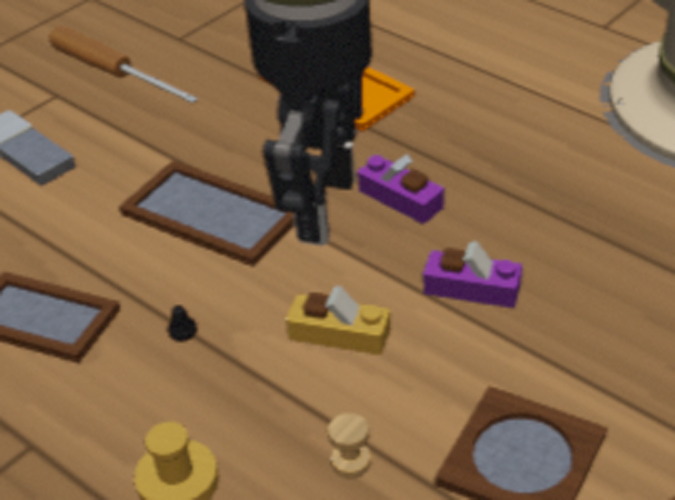

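The gripper stands open above the yellow plane, clear of the purple ones. I'll descend, close and lift.

move_arm(
  plan=[
    {"dx": 0.001,"dy": 0.001,"dz": 0.1,"rx": 0,"ry": 0,"rz": 0,"claw": 0.3},
    {"dx": 0.001,"dy": 0.001,"dz": 0.16,"rx": 0,"ry": 0,"rz": 0,"claw": 0.3},
    {"dx": 0.001,"dy": 0.001,"dz": 0.2,"rx": 0,"ry": 0,"rz": 0,"claw": 0.3},
    {"dx": 0.001,"dy": 0.001,"dz": 0.227,"rx": 0,"ry": 0,"rz": 0,"claw": 0.3},
    {"dx": 0.001,"dy": 0.001,"dz": 0.227,"rx": 0,"ry": 0,"rz": 0,"claw": 0.3},
    {"dx": 0.001,"dy": 0.001,"dz": 0.227,"rx": 0,"ry": 0,"rz": 0,"claw": -1},
    {"dx": 0.001,"dy": 0.001,"dz": 0.227,"rx": 0,"ry": 0,"rz": 0,"claw": -1},
    {"dx": 0.001,"dy": 0.001,"dz": 0.227,"rx": 0,"ry": 0,"rz": 0,"claw": -1},
    {"dx": 0.001,"dy": 0.001,"dz": 0.227,"rx": 0,"ry": 0,"rz": 0,"claw": -1},
    {"dx": 0.001,"dy": 0.001,"dz": 0.227,"rx": 0,"ry": 0,"rz": 0,"claw": -1},
    {"dx": 0.001,"dy": 0.001,"dz": 0.227,"rx": 0,"ry": 0,"rz": 0,"claw": -1},
    {"dx": 0.001,"dy": 0.001,"dz": 0.227,"rx": 0,"ry": 0,"rz": 0,"claw": -1},
  ],
)

```text
t: 3.4
position: [471.1, -89.9, 7.8]
tcp_rot: [[-0.414, 0.91, 0.002], [0.91, 0.414, -0.001], [-0.001, 0.001, -1.0]]
contact_force: [-1.1, 1.1, 6.2]
width: 0.335
grip_force: 60.3
```

```bash
python3 go.py 470.5,-90,80,114.5  601.5,-287.7,80,108.1 601.5,-287.7,20,108.1; python3 -c "
from m import *
im=snap('top','t1.png')
for c in comps('top',im,(17,125,60),(32,255,255),60): print(c.mean(0).round(),rect('top',c,12))"
```

```text
at [471.1 -89.9   7.8] yaw 114.5 w 0.34 t 3.4
(470.5, -90.0, 80.0, 114.5) [ 0.    -0.001 -0.144] [ 0.  0. -0.] rows 1.2
(601.5, -287.7, 80.0, 108.1) [-0.468  0.074 -0.144] [0.    0.    0.035] rows 4.0
(601.5, -287.7, 20.0, 108.1) [-0.468  0.073 -0.024] [0.    0.    0.035] rows 3.8
[449. 357.] [ 213.5 -316.7  143.2   76.7   87.9]
[365. 175.] [643.7 -82.8  55.5  55.2  67.9]
```

move_arm(
  plan=[
    {"dx": 0,"dy": 0,"dz": -0.08,"rx": 0,"ry": 0,"rz": 0,"claw": -1},
    {"dx": 0,"dy": 0,"dz": -0.144,"rx": 0,"ry": 0,"rz": 0,"claw": -1},
    {"dx": -0.1,"dy": 0.016,"dz": -0.144,"rx": 0,"ry": 0,"rz": 0.01,"claw": -1},
    {"dx": -0.2,"dy": 0.032,"dz": -0.144,"rx": 0,"ry": 0,"rz": 0.02,"claw": -1},
    {"dx": -0.3,"dy": 0.048,"dz": -0.144,"rx": 0,"ry": 0,"rz": 0.03,"claw": -1},
    {"dx": -0.4,"dy": 0.063,"dz": -0.144,"rx": 0,"ry": 0,"rz": 0.035,"claw": -1},
    {"dx": -0.45,"dy": 0.071,"dz": -0.144,"rx": 0,"ry": 0,"rz": 0.035,"claw": -1},
    {"dx": -0.468,"dy": 0.073,"dz": -0.144,"rx": 0,"ry": 0,"rz": 0.035,"claw": -1},
    {"dx": -0.468,"dy": 0.073,"dz": -0.1,"rx": 0,"ry": 0,"rz": 0.035,"claw": -1},
    {"dx": -0.468,"dy": 0.073,"dz": -0.06,"rx": 0,"ry": 0,"rz": 0.035,"claw": -1},
    {"dx": -0.468,"dy": 0.073,"dz": -0.04,"rx": 0,"ry": 0,"rz": 0.035,"claw": -1},
    {"dx": -0.468,"dy": 0.073,"dz": -0.04,"rx": 0,"ry": 0,"rz": 0.035,"claw": -1},
    {"dx": -0.468,"dy": 0.073,"dz": -0.04,"rx": 0,"ry": 0,"rz": 0.035,"claw": -1},
  ],
)

```text
t: 5.08
position: [601.2, -287.6, 27.8]
tcp_rot: [[-0.312, 0.95, 0.001], [0.95, 0.312, -0.001], [-0.001, 0.001, -1.0]]
contact_force: [0.1, 0.0, -2.6]
width: 0.335
grip_force: 60.7
```

```bash
python3 go.py 601.5,-287.7,12.5,108.1; python3 -c "
from h import *
a=snap('scene','s2.png');b=snap('top','t2.png')
A=cv2.resize(a[190:290,110:230,::-1],(400,333),interpolation=2);B=cv2.resize(b[150:250,390:510,::-1],(400,333),interpolation=2)
cv2.imwrite('pics/c2.png',np.hstack([A,B]))
print(proj('scene',[601.5,-287.7,4]),proj('top',[601.5,-287.7,4]))"
```

```text
at [ 601.2 -287.6   27.8] yaw 108.2 w 0.33 t 5.1
(601.5, -287.7, 12.5, 108.1) [-0.     0.     0.031] [0. 0. 0.] rows 0.2
[[166.39522903 246.42715049]] [[444.73340039 199.76656446]]
```

View pics/c2.png

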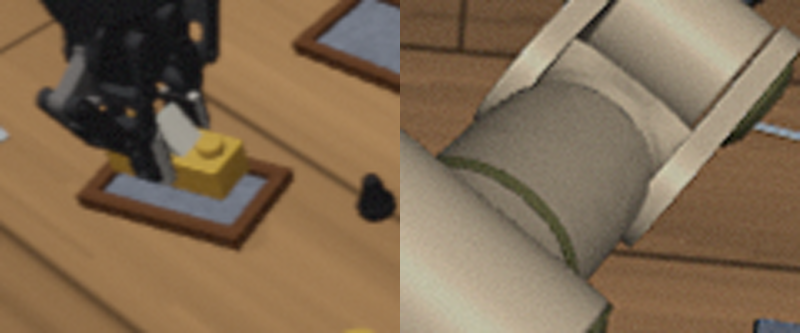

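The plane hangs upright over its tray, its lower front corner near scene (181,248). I'll check that corner with a ray before lowering.

```bash
python3 -c "
from h import *
p=ray('scene',[[110+222*.3,190+199*.3],[110+243*.3,190+183*.3]],20)[:,:2]; a=np.radians(108.1)
for q in p: d=q-[601.5,-287.7]; print(q.round(1),'along',d@[np.cos(a),np.sin(a)],'across',d@[np.sin(a),-np.cos(a)])"
```

```text
[ 602.9 -248.9] along 36.43505425338868 across 13.367812358495945
[ 587.  -249.6] along 40.68418977868333 across -1.9095636553204791
```

The corner is within 2 mm of the expected (38, 15). I'll lower, release and rise.

move_arm(
  plan=[
    {"dx": 0,"dy": 0,"dz": 0.015,"rx": 0,"ry": 0,"rz": 0,"claw": -1},
    {"dx": 0,"dy": 0,"dz": 0.025,"rx": 0,"ry": 0,"rz": 0,"claw": -1},
    {"dx": 0,"dy": 0,"dz": 0.031,"rx": 0,"ry": 0,"rz": 0,"claw": -1},
    {"dx": 0,"dy": 0,"dz": 0.031,"rx": 0,"ry": 0,"rz": 0,"claw": -1},
    {"dx": 0,"dy": 0,"dz": 0.031,"rx": 0,"ry": 0,"rz": 0,"claw": 0.2},
    {"dx": 0,"dy": 0,"dz": 0.031,"rx": 0,"ry": 0,"rz": 0,"claw": 0.2},
    {"dx": 0,"dy": 0,"dz": 0.031,"rx": 0,"ry": 0,"rz": 0,"claw": 0.2},
    {"dx": 0,"dy": 0,"dz": 0.031,"rx": 0,"ry": 0,"rz": 0,"claw": 0.2},
    {"dx": 0,"dy": 0,"dz": -0.05,"rx": 0,"ry": 0,"rz": 0,"claw": 0.3},
    {"dx": 0,"dy": 0,"dz": -0.15,"rx": 0,"ry": 0,"rz": 0,"claw": 0},
    {"dx": 0,"dy": 0,"dz": -0.2,"rx": 0,"ry": 0,"rz": 0,"claw": 0},
    {"dx": 0,"dy": 0,"dz": -0.2,"rx": 0,"ry": 0,"rz": 0,"claw": 0},
    {"dx": 0,"dy": 0,"dz": -0.2,"rx": 0,"ry": 0,"rz": 0,"claw": 0},
  ],
)

```text
t: 6.8
position: [600.4, -287.2, 125.4]
tcp_rot: [[-0.312, 0.95, -0.002], [0.95, 0.312, 0.001], [0.002, -0.001, -1.0]]
contact_force: [0.4, -0.3, 0.2]
width: 0.505
grip_force: 0.0
```

```bash
python3 go.py 643,-84,120,108  643,-84,17,108; python3 -c "
from h import *
a=snap('scene','s3.png')
cv2.imwrite('pics/c3.png',cv2.resize(a[190:290,110:230,::-1],(480,400),interpolation=2))"
```

```text
at [ 600.4 -287.2  125.4] yaw 108.2 w 0.5 t 6.8
(643.0, -84.0, 120.0, 108.0) [0.36  0.208 0.011] [-0.    -0.001  0.001] rows 3.3
(643.0, -84.0, 17.0, 108.0) [0.359 0.208 0.217] [-0.    -0.001  0.001] rows 3.7
```

View pics/c3.png

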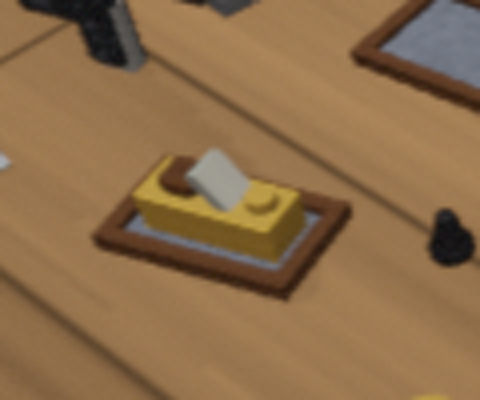

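The plane lies flat in its recess, floor visible all round. Next is the weight.

move_arm(
  plan=[
    {"dx": 0.1,"dy": 0.058,"dz": 0.01,"rx": 0,"ry": 0,"rz": 0,"claw": 0.4},
    {"dx": 0.2,"dy": 0.116,"dz": 0.01,"rx": 0,"ry": 0,"rz": 0,"claw": 0.4},
    {"dx": 0.3,"dy": 0.174,"dz": 0.01,"rx": 0,"ry": 0,"rz": 0,"claw": 0.4},
    {"dx": 0.35,"dy": 0.203,"dz": 0.01,"rx": 0,"ry": 0,"rz": 0,"claw": 0.4},
    {"dx": 0.36,"dy": 0.208,"dz": 0.01,"rx": 0,"ry": 0,"rz": 0,"claw": 0.4},
    {"dx": 0.36,"dy": 0.208,"dz": 0.01,"rx": 0,"ry": 0,"rz": 0,"claw": 0.4},
    {"dx": 0.36,"dy": 0.208,"dz": 0.08,"rx": 0,"ry": 0,"rz": 0,"claw": 0.4},
    {"dx": 0.36,"dy": 0.208,"dz": 0.15,"rx": 0,"ry": 0,"rz": 0,"claw": 0.4},
    {"dx": 0.36,"dy": 0.208,"dz": 0.19,"rx": 0,"ry": 0,"rz": 0,"claw": 0.4},
    {"dx": 0.36,"dy": 0.208,"dz": 0.217,"rx": 0,"ry": 0,"rz": 0,"claw": 0.4},
    {"dx": 0.36,"dy": 0.208,"dz": 0.217,"rx": 0,"ry": 0,"rz": 0,"claw": 0.4},
    {"dx": 0.36,"dy": 0.208,"dz": 0.217,"rx": 0,"ry": 0,"rz": 0,"claw": -1},
    {"dx": 0.36,"dy": 0.208,"dz": 0.217,"rx": 0,"ry": 0,"rz": 0,"claw": -1},
    {"dx": 0.36,"dy": 0.208,"dz": 0.217,"rx": 0,"ry": 0,"rz": 0,"claw": -1},
    {"dx": 0.36,"dy": 0.208,"dz": 0.217,"rx": 0,"ry": 0,"rz": 0,"claw": -1},
    {"dx": 0.36,"dy": 0.208,"dz": 0.217,"rx": 0,"ry": 0,"rz": 0,"claw": -1},
    {"dx": 0.36,"dy": 0.208,"dz": 0.217,"rx": 0,"ry": 0,"rz": 0,"claw": -1},
    {"dx": 0.36,"dy": 0.208,"dz": 0.217,"rx": 0,"ry": 0,"rz": 0,"claw": -1},
  ],
)

```text
t: 9.1
position: [644.2, -84.3, 19.6]
tcp_rot: [[-0.312, 0.95, 0.002], [0.95, 0.312, -0.001], [-0.002, 0.002, -1.0]]
contact_force: [-0.4, -1.2, 6.5]
width: 0.298
grip_force: 58.5
```

```bash
python3 go.py 643,-84,100,108  482.7,92.5,100,108 482.7,92.5,35,108; python3 -c "
from h import *
a=snap('scene','s4.png')
cv2.imwrite('pics/c4.png',cv2.resize(a[250:340,160:280,::-1],(480,360),interpolation=2))"
```

```text
at [644.2 -84.3  19.6] yaw 108.2 w 0.3 t 9.1
(643.0, -84.0, 100.0, 108.0) [ 0.001 -0.002 -0.161] [0.001 0.    0.001] rows 1.3
(482.7, 92.5, 100.0, 108.0) [ 0.437 -0.196 -0.162] [0.001 0.    0.001] rows 4.0
(482.7, 92.5, 35.0, 108.0) [ 0.437 -0.197 -0.032] [0.001 0.    0.001] rows 3.8
```

View pics/c4.png

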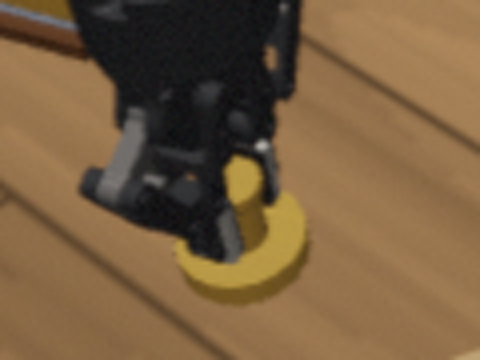

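```bash
python3 -c "
from m import *
print(ray('scene',[[220.5,308.3]],14))
im=cv2.imread('pics/s4.png')[:,:,::-1].copy()
for c in comps('scene',im,(17,125,60),(32,255,255),40): print(c.min(0),c.max(0))
im=snap('top','t4.png')
for c in comps('top',im,(17,125,60),(32,255,255),40): print(c.mean(0).round(),rect('top',c,10))"
```

```text
[[644.72003982 -83.43233422  14.        ]]
[602 445] [639 465]
[617 404] [639 423]
[272 343] [320 405]
[203 289] [238 326]
[143 229] [178 254]
[289 146] [314 168]
[449. 358.] [ 213.4 -316.9  143.1   76.8   87.8]
[446. 199.] [ 602.5 -287.5   77.6   32.   -71.8]
```

The weight's disc centre agrees with the TCP, and the plane reads (602.5,-287.5), centred in its tray. I'll carry the weight over.

move_arm(
  plan=[
    {"dx": 0,"dy": 0,"dz": -0.08,"rx": 0,"ry": 0,"rz": 0,"claw": -1},
    {"dx": 0,"dy": 0,"dz": -0.162,"rx": 0,"ry": 0,"rz": 0,"claw": -1},
    {"dx": 0.09,"dy": -0.04,"dz": -0.162,"rx": 0,"ry": 0,"rz": 0,"claw": -1},
    {"dx": 0.18,"dy": -0.08,"dz": -0.162,"rx": 0,"ry": 0,"rz": 0,"claw": -1},
    {"dx": 0.27,"dy": -0.12,"dz": -0.162,"rx": 0,"ry": 0,"rz": 0,"claw": -1},
    {"dx": 0.36,"dy": -0.161,"dz": -0.162,"rx": 0,"ry": 0,"rz": 0,"claw": -1},
    {"dx": 0.41,"dy": -0.185,"dz": -0.162,"rx": 0,"ry": 0,"rz": 0,"claw": -1},
    {"dx": 0.437,"dy": -0.197,"dz": -0.162,"rx": 0,"ry": 0,"rz": 0,"claw": -1},
    {"dx": 0.437,"dy": -0.197,"dz": -0.162,"rx": 0,"ry": 0,"rz": 0,"claw": -1},
    {"dx": 0.437,"dy": -0.197,"dz": -0.1,"rx": 0,"ry": 0,"rz": 0,"claw": -1},
    {"dx": 0.437,"dy": -0.197,"dz": -0.05,"rx": 0,"ry": 0,"rz": 0,"claw": -1},
    {"dx": 0.437,"dy": -0.197,"dz": -0.032,"rx": 0,"ry": 0,"rz": 0,"claw": -1},
    {"dx": 0.437,"dy": -0.197,"dz": -0.032,"rx": 0,"ry": 0,"rz": 0,"claw": -1},
  ],
)

```text
t: 10.82
position: [482.4, 92.3, 34.2]
tcp_rot: [[-0.311, 0.95, -0.0], [0.95, 0.311, -0.0], [0.0, -0.0, -1.0]]
contact_force: [-0.3, 0.2, -4.3]
width: 0.298
grip_force: 59.8
```

```bash
python3 go.py 482.7,92.5,24.3,108
```

```text
at [482.4  92.3  34.2] yaw 108.1 w 0.3 t 10.8
(482.7, 92.5, 24.3, 108.0) [0.    0.001 0.02 ] [-0.    -0.     0.001] rows 0.2
```

move_arm(
  plan=[
    {"dx": 0,"dy": 0.001,"dz": 0.01,"rx": 0,"ry": 0,"rz": 0,"claw": -1},
    {"dx": 0,"dy": 0.001,"dz": 0.02,"rx": 0,"ry": 0,"rz": 0,"claw": -1},
    {"dx": 0,"dy": 0.001,"dz": 0.02,"rx": 0,"ry": 0,"rz": 0,"claw": -1},
    {"dx": 0,"dy": 0.001,"dz": 0.02,"rx": 0,"ry": 0,"rz": 0,"claw": 0.3},
    {"dx": 0,"dy": 0.001,"dz": 0.02,"rx": 0,"ry": 0,"rz": 0,"claw": 0.3},
    {"dx": 0,"dy": 0.001,"dz": 0.02,"rx": 0,"ry": 0,"rz": 0,"claw": 0.3},
    {"dx": 0,"dy": 0.001,"dz": 0.02,"rx": 0,"ry": 0,"rz": 0,"claw": 0.3},
    {"dx": 0,"dy": 0.001,"dz": 0.02,"rx": 0,"ry": 0,"rz": 0,"claw": 0.3},
    {"dx": 0,"dy": 0.001,"dz": -0.05,"rx": 0,"ry": 0,"rz": 0,"claw": 0.4},
    {"dx": 0,"dy": 0.001,"dz": -0.15,"rx": 0,"ry": 0,"rz": 0,"claw": 1},
    {"dx": 0,"dy": 0.001,"dz": -0.2,"rx": 0,"ry": 0,"rz": 0,"claw": 1},
    {"dx": 0,"dy": 0.001,"dz": -0.2,"rx": 0,"ry": 0,"rz": 0,"claw": 1},
    {"dx": 0,"dy": 0.001,"dz": -0.2,"rx": 0,"ry": 0,"rz": 0,"claw": 1},
  ],
)

```text
t: 12.45
position: [481.8, 92.9, 133.4]
tcp_rot: [[-0.312, 0.95, -0.002], [0.95, 0.312, 0.0], [0.001, -0.002, -1.0]]
contact_force: [1.1, 0.1, -0.7]
width: 0.997
grip_force: 0.0
```

```bash
python3 go.py 628.5,64,120,60  628.5,64,7,60; python3 -c "
from h import *
a=snap('scene','s5.png');b=snap('top','t5.png')
A=cv2.resize(a[250:410,240:420,::-1],(450,400),interpolation=2)
cv2.imwrite('pics/c5.png',A)"
```

```text
at [481.8  92.9 133.4] yaw 108.2 w 1.0 t 12.4
(628.5, 64.0, 120.0, 60.0) [-0.146  0.261  0.026] [-0.001  0.     0.268] rows 4.5
(628.5, 64.0, 7.0, 60.0) [-0.147  0.261  0.252] [-0.001  0.     0.268] rows 4.5
```

View pics/c5.png

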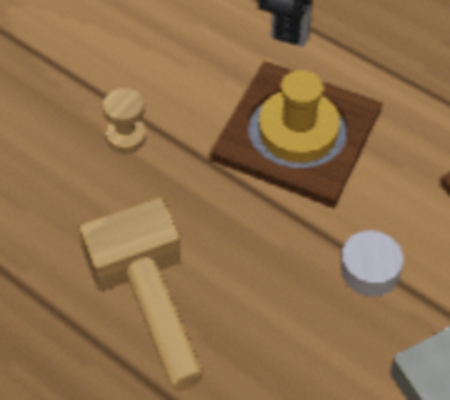

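The weight sits in its round recess with floor visible all round. Next is the mallet head.

move_arm(
  plan=[
    {"dx": -0.036,"dy": 0.065,"dz": 0.02,"rx": 0,"ry": 0,"rz": 0.06,"claw": 1},
    {"dx": -0.072,"dy": 0.13,"dz": 0.02,"rx": 0,"ry": 0,"rz": 0.12,"claw": 1},
    {"dx": -0.11,"dy": 0.195,"dz": 0.02,"rx": 0,"ry": 0,"rz": 0.18,"claw": 1},
    {"dx": -0.14,"dy": 0.25,"dz": 0.02,"rx": 0,"ry": 0,"rz": 0.24,"claw": 1},
    {"dx": -0.147,"dy": 0.261,"dz": 0.02,"rx": 0,"ry": 0,"rz": 0.268,"claw": 1},
    {"dx": -0.147,"dy": 0.261,"dz": 0.026,"rx": 0,"ry": 0,"rz": 0.268,"claw": 1},
    {"dx": -0.147,"dy": 0.261,"dz": 0.026,"rx": 0,"ry": 0,"rz": 0.268,"claw": 1},
    {"dx": -0.147,"dy": 0.261,"dz": 0.1,"rx": 0,"ry": 0,"rz": 0.268,"claw": 1},
    {"dx": -0.147,"dy": 0.261,"dz": 0.13,"rx": 0,"ry": 0,"rz": 0.268,"claw": 1},
    {"dx": -0.147,"dy": 0.261,"dz": 0.13,"rx": 0,"ry": 0,"rz": 0.268,"claw": 1},
    {"dx": -0.147,"dy": 0.261,"dz": 0.13,"rx": 0,"ry": 0,"rz": 0.268,"claw": 1},
  ],
)

```text
t: 13.92
position: [629.8, 63.8, 70.5]
tcp_rot: [[0.501, 0.866, 0.002], [0.866, -0.501, -0.0], [0.001, 0.002, -1.0]]
contact_force: [-0.0, -0.4, 0.1]
width: 1.001
grip_force: 0.0
```

```bash
python3 - <<'E'
from go import *
o=ray('scene',np.array([[81,236],[166,201],[180,232],[94,266]])/2.5+[240,250],32)[:,:2]
print(o.round(1),o.mean(0)); go((628.5,64,6,60))
a=snap('scene','s6.png'); cv2.imwrite('pics/c6.png',cv2.resize(a[270:410,230:370,::-1],(500,500),interpolation=2))
E
```

```text
[[650.8  43.9]
 [598.9  69.2]
 [611.2  90.5]
 [661.5  64.3]] [630.62276481  66.97658172]
at [629.8  63.8  70.5] yaw 59.9 w 1.0 t 13.9
(628.5, 64, 6, 60) [-0.001 -0.003  0.129] [ 0.001 -0.    -0.   ] rows 1.0
```

View pics/c6.png

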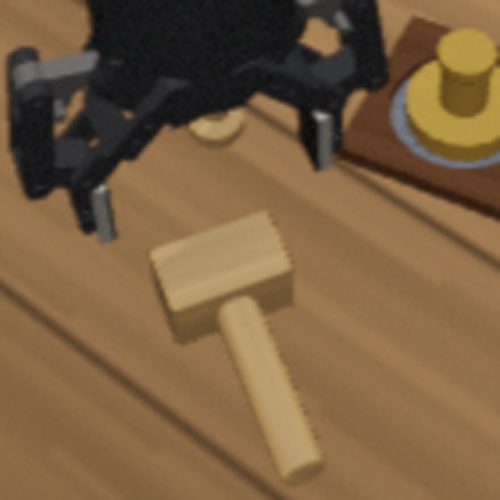

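The open fingers straddle the head, which centres at about (629.5,65). I'll descend and grip.

move_arm(
  plan=[
    {"dx": 0.002,"dy": -0.001,"dz": 0.04,"rx": 0,"ry": 0,"rz": 0,"claw": 1},
    {"dx": 0.002,"dy": -0.001,"dz": 0.08,"rx": 0,"ry": 0,"rz": 0,"claw": 1},
    {"dx": 0.002,"dy": -0.001,"dz": 0.11,"rx": 0,"ry": 0,"rz": 0,"claw": 1},
    {"dx": 0.002,"dy": -0.001,"dz": 0.129,"rx": 0,"ry": 0,"rz": 0,"claw": 1},
    {"dx": 0.002,"dy": -0.001,"dz": 0.129,"rx": 0,"ry": 0,"rz": 0,"claw": 1},
    {"dx": 0.002,"dy": -0.001,"dz": 0.129,"rx": 0,"ry": 0,"rz": 0,"claw": -1},
    {"dx": 0.002,"dy": -0.001,"dz": 0.129,"rx": 0,"ry": 0,"rz": 0,"claw": -1},
    {"dx": 0.002,"dy": -0.001,"dz": 0.129,"rx": 0,"ry": 0,"rz": 0,"claw": -1},
    {"dx": 0.002,"dy": -0.001,"dz": 0.129,"rx": 0,"ry": 0,"rz": 0,"claw": -1},
    {"dx": 0.002,"dy": -0.001,"dz": 0.129,"rx": 0,"ry": 0,"rz": 0,"claw": -1},
    {"dx": 0.002,"dy": -0.001,"dz": 0.129,"rx": 0,"ry": 0,"rz": 0,"claw": -1},
  ],
)

```text
t: 15.35
position: [629.9, 64.9, 5.8]
tcp_rot: [[0.501, 0.865, 0.002], [0.865, -0.501, -0.0], [0.001, 0.002, -1.0]]
contact_force: [-1.1, -0.7, 5.7]
width: 0.644
grip_force: 65.2
```

```bash
python3 go.py 629,65,90,60  428.5,237.9,90,70.3 428.5,237.9,30,70.3
```

```text
at [629.9  64.9   5.8] yaw 59.9 w 0.64 t 15.3
(629.0, 65.0, 90.0, 60.0) [-0.001 -0.001 -0.168] [ 0. -0. -0.] rows 1.3
(428.5, 237.9, 90.0, 70.3) [ 0.098 -0.522 -0.169] [ 0.001 -0.    -0.058] rows 4.5
(428.5, 237.9, 30.0, 70.3) [ 0.098 -0.522 -0.049] [ 0.001 -0.    -0.058] rows 4.3
```

move_arm(
  plan=[
    {"dx": 0,"dy": 0,"dz": -0.08,"rx": 0,"ry": 0,"rz": 0,"claw": -1},
    {"dx": 0,"dy": 0,"dz": -0.169,"rx": 0,"ry": 0,"rz": 0,"claw": -1},
    {"dx": 0.018,"dy": -0.1,"dz": -0.169,"rx": 0,"ry": 0,"rz": -0.011,"claw": -1},
    {"dx": 0.037,"dy": -0.2,"dz": -0.169,"rx": 0,"ry": 0,"rz": -0.022,"claw": -1},
    {"dx": 0.056,"dy": -0.3,"dz": -0.169,"rx": 0,"ry": 0,"rz": -0.033,"claw": -1},
    {"dx": 0.075,"dy": -0.4,"dz": -0.169,"rx": 0,"ry": 0,"rz": -0.044,"claw": -1},
    {"dx": 0.092,"dy": -0.48,"dz": -0.169,"rx": 0,"ry": 0,"rz": -0.054,"claw": -1},
    {"dx": 0.098,"dy": -0.522,"dz": -0.169,"rx": 0,"ry": 0,"rz": -0.058,"claw": -1},
    {"dx": 0.098,"dy": -0.522,"dz": -0.169,"rx": 0,"ry": 0,"rz": -0.058,"claw": -1},
    {"dx": 0.098,"dy": -0.522,"dz": -0.1,"rx": 0,"ry": 0,"rz": -0.058,"claw": -1},
    {"dx": 0.098,"dy": -0.522,"dz": -0.049,"rx": 0,"ry": 0,"rz": -0.058,"claw": -1},
    {"dx": 0.098,"dy": -0.522,"dz": -0.049,"rx": 0,"ry": 0,"rz": -0.058,"claw": -1},
    {"dx": 0.098,"dy": -0.522,"dz": -0.049,"rx": 0,"ry": 0,"rz": -0.058,"claw": -1},
  ],
)

```text
t: 16.98
position: [429.2, 237.8, 30.1]
tcp_rot: [[0.337, 0.942, 0.001], [0.942, -0.337, 0.0], [0.001, 0.001, -1.0]]
contact_force: [-0.7, -0.0, -1.6]
width: 0.642
grip_force: 64.6
```

```bash
python3 - <<'E'
from go import *
go((428.5,237.9,11,70.3))
a=snap('scene','s7.png'); cv2.imwrite('pics/c7.png',cv2.resize(a[260:400,390:550,::-1],(640,560),interpolation=2))
u=np.array([np.cos(np.radians(70.3)),np.sin(np.radians(70.3))])
t=np.array([442.3,276.5])+58*u; print('expected handle tip top px in crop', (proj('scene',[t[0],t[1],24+26])-[390,260])*4)
E
```

```text
at [429.2 237.8  30.1] yaw 70.3 w 0.64 t 17.0
(428.5, 237.9, 11, 70.3) [-0.    -0.001  0.038] [ 0. -0.  0.] rows 0.3
expected handle tip top px in crop [[451.96158596 371.89409895]]
```

View pics/c7.png

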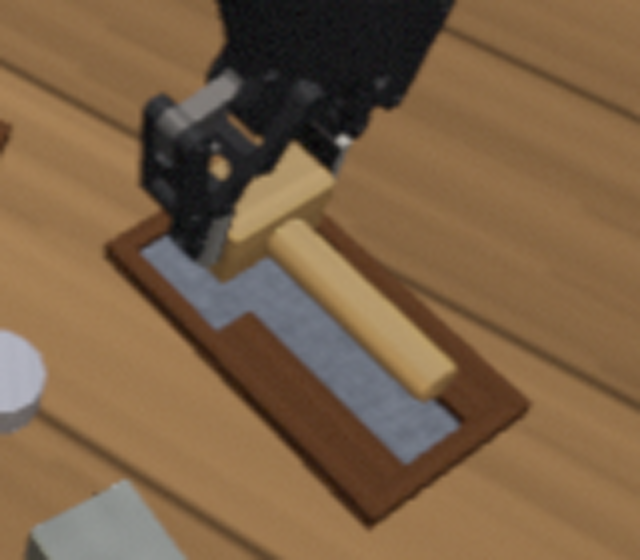

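The handle tip is at crop (452,369) against (452,372) expected, so it is aligned. I'll lower and release.

move_arm(
  plan=[
    {"dx": 0,"dy": -0.001,"dz": 0.015,"rx": 0,"ry": 0,"rz": 0,"claw": -1},
    {"dx": 0,"dy": -0.001,"dz": 0.028,"rx": 0,"ry": 0,"rz": 0,"claw": -1},
    {"dx": 0,"dy": -0.001,"dz": 0.038,"rx": 0,"ry": 0,"rz": 0,"claw": -1},
    {"dx": 0,"dy": -0.001,"dz": 0.038,"rx": 0,"ry": 0,"rz": 0,"claw": -1},
    {"dx": 0,"dy": -0.001,"dz": 0.038,"rx": 0,"ry": 0,"rz": 0,"claw": 1},
    {"dx": 0,"dy": -0.001,"dz": 0.038,"rx": 0,"ry": 0,"rz": 0,"claw": 1},
    {"dx": 0,"dy": -0.001,"dz": 0.038,"rx": 0,"ry": 0,"rz": 0,"claw": 1},
    {"dx": 0,"dy": -0.001,"dz": 0.038,"rx": 0,"ry": 0,"rz": 0,"claw": 1},
    {"dx": 0,"dy": -0.001,"dz": -0.05,"rx": 0,"ry": 0,"rz": 0,"claw": 1},
    {"dx": 0,"dy": -0.001,"dz": -0.15,"rx": 0,"ry": 0,"rz": 0,"claw": 1},
    {"dx": 0,"dy": -0.001,"dz": -0.2,"rx": 0,"ry": 0,"rz": 0,"claw": 1},
    {"dx": 0,"dy": -0.001,"dz": -0.2,"rx": 0,"ry": 0,"rz": 0,"claw": 1},
    {"dx": 0,"dy": -0.001,"dz": -0.2,"rx": 0,"ry": 0,"rz": 0,"claw": 1},
  ],
)

```text
t: 18.65
position: [427.0, 238.1, 128.3]
tcp_rot: [[0.336, 0.942, -0.002], [0.942, -0.336, -0.0], [-0.001, -0.001, -1.0]]
contact_force: [-0.6, 0.8, 0.1]
width: 1.001
grip_force: 0.0
```

```bash
python3 - <<'E'
from go import *
go((599,295,120,65.4),(599,295,7,65.4))
a=snap('scene','s8.png'); cv2.imwrite('pics/c8.png',cv2.resize(a[260:470,380:560,::-1],(514,600),interpolation=2))
E
```

```text
at [427.  238.1 128.3] yaw 70.4 w 1.0 t 18.6
(599, 295, 120, 65.4) [0.223 0.286 0.016] [-0.     0.     0.028] rows 2.9
(599, 295, 7, 65.4) [0.223 0.286 0.242] [-0.     0.     0.028] rows 3.5
```

View pics/c8.png

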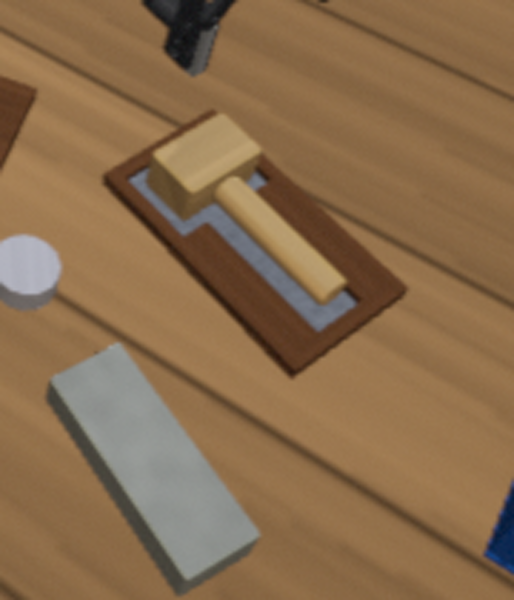

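The mallet lies in the T with floor visible around head and handle. Last is the stone.

move_arm(
  plan=[
    {"dx": 0.075,"dy": 0.095,"dz": 0.016,"rx": 0,"ry": 0,"rz": 0.01,"claw": 1},
    {"dx": 0.15,"dy": 0.19,"dz": 0.016,"rx": 0,"ry": 0,"rz": 0.02,"claw": 1},
    {"dx": 0.205,"dy": 0.26,"dz": 0.016,"rx": 0,"ry": 0,"rz": 0.028,"claw": 1},
    {"dx": 0.223,"dy": 0.286,"dz": 0.016,"rx": 0,"ry": 0,"rz": 0.028,"claw": 1},
    {"dx": 0.223,"dy": 0.286,"dz": 0.016,"rx": 0,"ry": 0,"rz": 0.028,"claw": 1},
    {"dx": 0.223,"dy": 0.286,"dz": 0.1,"rx": 0,"ry": 0,"rz": 0.028,"claw": 1},
    {"dx": 0.223,"dy": 0.286,"dz": 0.17,"rx": 0,"ry": 0,"rz": 0.028,"claw": 1},
    {"dx": 0.223,"dy": 0.286,"dz": 0.22,"rx": 0,"ry": 0,"rz": 0.028,"claw": 1},
    {"dx": 0.223,"dy": 0.286,"dz": 0.242,"rx": 0,"ry": 0,"rz": 0.028,"claw": 1},
    {"dx": 0.223,"dy": 0.286,"dz": 0.242,"rx": 0,"ry": 0,"rz": 0.028,"claw": 1},
    {"dx": 0.223,"dy": 0.286,"dz": 0.242,"rx": 0,"ry": 0,"rz": 0.028,"claw": -1},
    {"dx": 0.223,"dy": 0.286,"dz": 0.242,"rx": 0,"ry": 0,"rz": 0.028,"claw": -1},
    {"dx": 0.223,"dy": 0.286,"dz": 0.242,"rx": 0,"ry": 0,"rz": 0.028,"claw": -1},
    {"dx": 0.223,"dy": 0.286,"dz": 0.242,"rx": 0,"ry": 0,"rz": 0.028,"claw": -1},
    {"dx": 0.223,"dy": 0.286,"dz": 0.242,"rx": 0,"ry": 0,"rz": 0.028,"claw": -1},
    {"dx": 0.223,"dy": 0.286,"dz": 0.242,"rx": 0,"ry": 0,"rz": 0.028,"claw": -1},
    {"dx": 0.223,"dy": 0.286,"dz": 0.242,"rx": 0,"ry": 0,"rz": 0.028,"claw": -1},
  ],
)

```text
t: 20.82
position: [600.2, 295.4, 9.6]
tcp_rot: [[0.417, 0.909, 0.002], [0.909, -0.417, 0.001], [0.001, 0.002, -1.0]]
contact_force: [-1.3, 0.3, 5.0]
width: 0.499
grip_force: 63.5
```

```bash
python3 go.py 599,295,110,65.4 427.8,-274,110,99.2 427.8,-274,35,99.2
```

```text
at [600.2 295.4   9.6] yaw 65.3 w 0.5 t 20.8
(599.0, 295.0, 110.0, 65.4) [-0.001 -0.002 -0.201] [ 0. -0. -0.] rows 1.6
(427.8, -274.0, 110.0, 99.2) [-1.178  0.162 -0.202] [ 0.001 -0.    -0.188] rows 9.7
(427.8, -274.0, 35.0, 99.2) [-1.179  0.162 -0.052] [ 0.001 -0.    -0.188] rows 9.5
```

move_arm(
  plan=[
    {"dx": 0,"dy": 0,"dz": -0.08,"rx": 0,"ry": 0,"rz": 0,"claw": -1},
    {"dx": 0,"dy": 0,"dz": -0.16,"rx": 0,"ry": 0,"rz": 0,"claw": -1},
    {"dx": 0,"dy": 0,"dz": -0.202,"rx": 0,"ry": 0,"rz": 0,"claw": -1},
    {"dx": -0.05,"dy": 0.007,"dz": -0.202,"rx": 0,"ry": 0,"rz": -0.01,"claw": -1},
    {"dx": -0.15,"dy": 0.021,"dz": -0.202,"rx": 0,"ry": 0,"rz": -0.025,"claw": -1},
    {"dx": -0.25,"dy": 0.035,"dz": -0.202,"rx": 0,"ry": 0,"rz": -0.04,"claw": -1},
    {"dx": -0.35,"dy": 0.049,"dz": -0.202,"rx": 0,"ry": 0,"rz": -0.055,"claw": -1},
    {"dx": -0.45,"dy": 0.063,"dz": -0.202,"rx": 0,"ry": 0,"rz": -0.07,"claw": -1},
    {"dx": -0.55,"dy": 0.077,"dz": -0.202,"rx": 0,"ry": 0,"rz": -0.085,"claw": -1},
    {"dx": -0.6,"dy": 0.082,"dz": -0.202,"rx": 0,"ry": 0,"rz": -0.095,"claw": -1},
    {"dx": -0.6,"dy": 0.082,"dz": -0.202,"rx": 0,"ry": 0,"rz": -0.095,"claw": -1},
    {"dx": -0.6,"dy": 0.082,"dz": -0.202,"rx": 0,"ry": 0,"rz": -0.095,"claw": -1},
  ],
)

```text
t: 22.32
position: [511.8, 6.0, 109.3]
tcp_rot: [[0.132, 0.991, -0.0], [0.991, -0.132, 0.0], [0.0, -0.0, -1.0]]
contact_force: [-0.4, 0.7, -2.0]
width: 0.5
grip_force: 62.6
```

```bash
python3 - <<'E'
from go import *
from m import *
go((427.8,-274,110,99.2),(427.8,-274,30,99.2))
for n in('top','scene'):
    im=snap(n,n+'9.png')
    for c in comps(n,im,(0,0,50),(179,75,255),300):
        r=rect(n,c,7)
        if 110<r[2]<135: print(n,r)
E
```

```text
at [511.8   6.  109.3] yaw 82.4 w 0.5 t 22.3
(427.8, -274, 110, 99.2) [-0.577 -0.093 -0.002] [-0.    -0.    -0.093] rows 4.7
(427.8, -274, 30, 99.2) [-0.577 -0.093  0.158] [-0.    -0.    -0.093] rows 4.8
top [ 428.  -271.9  124.4   59.4  -80.9]
scene [429.8 -45.7 131.2  81.3  58.2]
scene [ 428.3 -275.6  121.9   56.1  -81.3]
scene [ 471.5 -480.4  124.8   50.3   83.8]
scene [ 227.1 -239.8  127.3   70.   -48.6]
```

Both views now give tray_stone at (428,-274), 124x59, at -81°, which confirms the target.

move_arm(
  plan=[
    {"dx": -0.1,"dy": -0.016,"dz": 0,"rx": 0,"ry": 0,"rz": -0.016,"claw": -1},
    {"dx": -0.2,"dy": -0.032,"dz": 0,"rx": 0,"ry": 0,"rz": -0.032,"claw": -1},
    {"dx": -0.3,"dy": -0.048,"dz": 0,"rx": 0,"ry": 0,"rz": -0.048,"claw": -1},
    {"dx": -0.4,"dy": -0.064,"dz": 0,"rx": 0,"ry": 0,"rz": -0.064,"claw": -1},
    {"dx": -0.5,"dy": -0.08,"dz": 0,"rx": 0,"ry": 0,"rz": -0.08,"claw": -1},
    {"dx": -0.56,"dy": -0.09,"dz": 0,"rx": 0,"ry": 0,"rz": -0.092,"claw": -1},
    {"dx": -0.577,"dy": -0.093,"dz": 0,"rx": 0,"ry": 0,"rz": -0.092,"claw": -1},
    {"dx": -0.577,"dy": -0.093,"dz": 0,"rx": 0,"ry": 0,"rz": -0.092,"claw": -1},
    {"dx": -0.577,"dy": -0.093,"dz": 0.08,"rx": 0,"ry": 0,"rz": -0.092,"claw": -1},
    {"dx": -0.577,"dy": -0.093,"dz": 0.13,"rx": 0,"ry": 0,"rz": -0.092,"claw": -1},
    {"dx": -0.577,"dy": -0.093,"dz": 0.158,"rx": 0,"ry": 0,"rz": -0.092,"claw": -1},
    {"dx": -0.577,"dy": -0.093,"dz": 0.158,"rx": 0,"ry": 0,"rz": -0.092,"claw": -1},
    {"dx": -0.577,"dy": -0.093,"dz": 0.158,"rx": 0,"ry": 0,"rz": -0.092,"claw": -1},
  ],
)

```text
t: 24.05
position: [428.2, -274.4, 31.2]
tcp_rot: [[-0.157, 0.988, 0.001], [0.988, 0.157, -0.001], [-0.001, 0.001, -1.0]]
contact_force: [0.2, 0.0, -2.1]
width: 0.5
grip_force: 62.5
```

```bash
python3 - <<'E'
from go import *
go((428,-273.8,14.2,99))
a=snap('scene','s10.png'); cv2.imwrite('pics/c10.png',cv2.resize(a[140:250,170:300,::-1],(590,500),interpolation=2))
u=np.array([np.cos(np.radians(99)),np.sin(np.radians(99))]); v=np.array([u[1],-u[0]]); z=30-9.6
for s in(1,-1):
  for w in(1,-1):
    q=np.array([428,-273.8])+55*s*u+22*w*v; print('expected top corner crop',((proj('scene',[*q,z+24])-[170,140])*4.54).round())
E
```

```text
at [ 428.2 -274.4   31.2] yaw 99.0 w 0.5 t 24.1
(428, -273.8, 14.2, 99) [ 0.001 -0.     0.034] [0. 0. 0.] rows 0.3
expected top corner crop [[351. 288.]]
expected top corner crop [[407. 235.]]
expected top corner crop [[159. 217.]]
expected top corner crop [[218. 167.]]
```

View pics/c10.png

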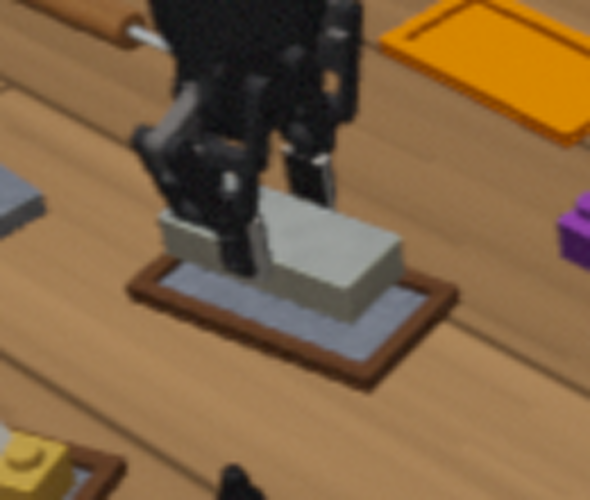

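The stone's top corners at crop (350,290) and (403,238) match expectation within 1 mm. I'll lower, release and rise clear.

move_arm(
  plan=[
    {"dx": 0.001,"dy": 0,"dz": 0.014,"rx": 0,"ry": 0,"rz": 0,"claw": -1},
    {"dx": 0.001,"dy": 0,"dz": 0.026,"rx": 0,"ry": 0,"rz": 0,"claw": -1},
    {"dx": 0.001,"dy": 0,"dz": 0.034,"rx": 0,"ry": 0,"rz": 0,"claw": -1},
    {"dx": 0.001,"dy": 0,"dz": 0.034,"rx": 0,"ry": 0,"rz": 0,"claw": -1},
    {"dx": 0.001,"dy": 0,"dz": 0.034,"rx": 0,"ry": 0,"rz": 0,"claw": 0.7},
    {"dx": 0.001,"dy": 0,"dz": 0.034,"rx": 0,"ry": 0,"rz": 0,"claw": 0.7},
    {"dx": 0.001,"dy": 0,"dz": 0.034,"rx": 0,"ry": 0,"rz": 0,"claw": 0.7},
    {"dx": 0.001,"dy": 0,"dz": 0.034,"rx": 0,"ry": 0,"rz": 0,"claw": 0.7},
    {"dx": 0.001,"dy": 0,"dz": -0.05,"rx": 0,"ry": 0,"rz": 0,"claw": 0.7},
    {"dx": 0.001,"dy": 0,"dz": -0.15,"rx": 0,"ry": 0,"rz": 0,"claw": 0.7},
    {"dx": 0.001,"dy": 0,"dz": -0.25,"rx": 0,"ry": 0,"rz": 0,"claw": 0.7},
    {"dx": 0.001,"dy": 0,"dz": -0.3,"rx": 0,"ry": 0,"rz": 0,"claw": 0.7},
    {"dx": 0.001,"dy": 0,"dz": -0.3,"rx": 0,"ry": 0,"rz": 0,"claw": 0.7},
    {"dx": 0.001,"dy": 0,"dz": -0.3,"rx": 0,"ry": 0,"rz": 0,"claw": 0.7},
  ],
)

```text
t: 25.85
position: [427.2, -273.5, 179.2]
tcp_rot: [[-0.156, 0.988, -0.001], [0.988, 0.156, 0.001], [0.002, -0.001, -1.0]]
contact_force: [-0.8, -0.3, -0.4]
width: 0.853
grip_force: 0.0
```

```bash
python3 - <<'E'
from go import *
go()
a=snap('scene','s11.png'); cv2.imwrite('pics/c11.png',cv2.resize(a[150:400,120:530,::-1],(800,488),interpolation=2))
E
```

```text
at [ 427.2 -273.5  179.2] yaw 99.0 w 0.85 t 25.9
```

View pics/c11.png

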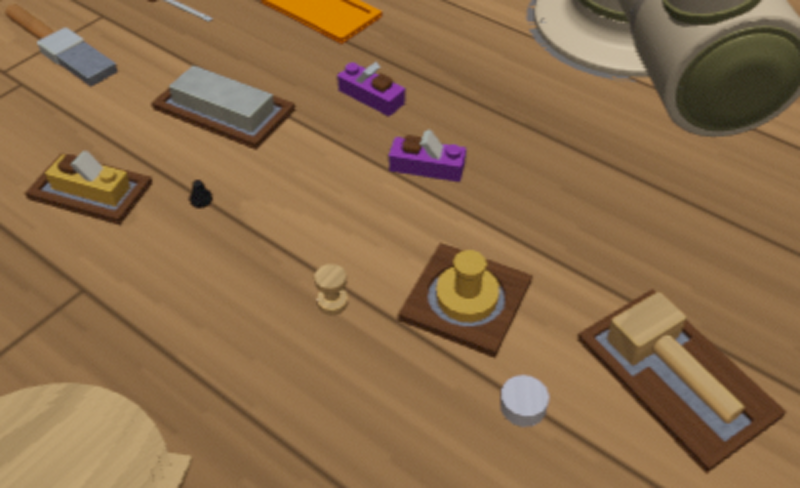

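All four lie in their recesses: stone at crop (222,100), plane (88,180), weight (467,290) and mallet (675,355). The purple and orange look-alikes were left alone and the arm is clear.

```bash
python3 -c "
from bench import *
print(close_job())"
```

```text
the job is handed in; nothing more can be done
None
```

The stone, plane, weight and mallet each lie flat in their own tray, released and with the arm clear; the job was handed in at about 26 s.

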